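# Rock the sorting-chute gate over and feed two bearings down the other chute

## Task

Rock the seesaw gate of the sorting chute over its pivot, so that it feeds the chute it is closed to now, by pressing its raised end down. Then push the two bearings waiting on the loading ledge off its end with your fingertips, and let them slide down the chute into its bin by themselves, without touching them again. Do not grip or lift the bearings, and leave the other things on the chute and the bench where they are.

Things in the scene. Friction and masses are not known exactly. Their poses are not given: they have to be found in the camera images.
- station: Two-way sorting chute of slippery sheet metal (friction about 0.17), fixed to the bench: loading ledge, feed chute, seesaw gate, an outlet chute and bin at each side. Origin on the bench under its middle; x points from the ledge to the gate (roughly away from the robot), y to the left outlet, z up. 'Station' numbers below are mm in this frame.
- ledge_edge (a point): Middle of the loading ledge's end, on its top (station x 6, y 0, z 229). The ledge is a level channel from station x -140 to 6, 64 wide between rails 9 high, open at both ends and above. From here the feed chute, as wide, slopes down in +x to x 66, z 182 and drops parts on the middle of the gate.
- shelf_mid (a point): Middle of the flat side shelf left of the ledge, level with it: station x -135 to -5, y 37 to 122, top z 229. A plug gauge and a small bearing lie on it and stay there.
- gate (a joint): Tilt of the seesaw gate, rad. +0.45 (stop): left end up, parts run to the right bin. -0.45 (stop): right end up, parts run to the left bin. It starts at rest on either stop. Top-heavy: it stays on either stop, about 2 N down on the raised end moves it, and once past level (0) it falls to the other stop by itself.
- gate_pivot (a point): The gate's pivot, which runs along station x, at station x 95, y 0, z 150. The gate is a flat steel plate 170 long (y), 66 wide, between upright cheek plates (station x 60 and 130, y -88 to 88, top z 178; deflector at x 130, y -42 to 42, up to z 228). A counterweight, 44 diameter, on an 82 stalk stands on its shaft at x 136 to 172, top z 254, and leans to the lower side.
- gate_end_left (a point): Middle of the left end of the gate plate, on its upper face, 77 mm from the pivot along the plate (the plate ends 8 mm farther out): where to press when this end is up (about 190 mm above the bench; 123 mm when down).
- gate_end_right (a point): The same point at the right end of the gate plate (-y side).
- bearing_front_center (a point): Centre (half-way up) of the ball bearing nearer to the ledge's end: a flat steel ring with black seals, 47 mm diameter, 14 mm high, 106 g, lying flat on the ledge.
- bearing_rear_center (a point): Centre (half-way up) of the identical ball bearing behind it, on the robot's side, in line on the ledge with a gap of 3 to 30 mm; pushing it along pushes the front one too.
- bin_left: Blue plastic picking bin, fixed, under the left outlet chute: 114 mm (x) by 158 mm (y), 80 mm high, front wall towards the chute 46 mm high, walls and floor 4 mm. Origin at the centre of its underside. One bearing sorted earlier lies in it.
- bin_right: The same bin under the right outlet chute.
- plug_gauge: Bystander: turned steel plug gauge, 24 mm diameter, 42 mm high, standing on the side shelf. Origin at the centre of its underside.
- small_bearing: Bystander: smaller bearing, 35 mm diameter, 11 mm high, lying on the side shelf. Origin at the centre of its underside.
- grease_tin: Bystander: metal tin, 64 mm diameter, 75 mm high, standing on the bench left of the ledge. Origin at the centre of its underside.
- capacitor: Bystander: black capacitor can, 35 mm diameter, 67 mm high with its terminals, standing on the bench right of the ledge. Origin at the centre of its underside.
- servo_motor: Bystander: black servo motor lying at the left of the bench, about 190 by 80 mm, 102 mm high. Origin at the centre of its underside.
- servo_drive: Bystander: white servo drive standing at the right of the bench, 140 by 55 mm, 160 mm high. Origin at the centre of its underside.
- screwdriver: Bystander: screwdriver, 200 mm long, lying at the right of the bench. Origin at its middle, on the bench.
Mind the look-alikes: they are no part of the job. What is shaped like the part that bears bearing_rear_center but green or yellow is not meant. Leave any green look-alike of the bin_right alone.

How it is judged:
By the outcome, as a careful person would: the job done as asked, in the order asked, and still so for the second after the job is handed in, with the robot touching nothing.
It also fails if it takes over 42 s, if anything falls off the work surface, if the arm or the gripper's body presses on something with over 40 N, if the wrist force passes 120 N, or if a joint passes its speed limit or range.

## Robot

A 6-joint arm with a two-finger parallel gripper is mounted at the origin on the work surface. World frame = base frame: x ahead of the robot, y to its left, z up, the work surface at z = 0. Lengths are in m, angles in rad, forces in N, time in s.
With the tool pointing down it reaches from about 0.325 to 0.775 m from the base axis. Payload 9.3 kg.
Tool frame: the origin (TCP) lies on the centre line of the jaws, within the pads' length; the fingertips stand ctrl.tip_extent ahead of it and the grasp point (between the pads) lies 5 mm behind it (ctrl.tip_extent is the distance from the TCP to the fingertips, in m); z points along the fingers, y is the line along which they close (so a half turn about z gives the same grasp; the last joint's range is limited). The gripper opens to 85 mm and grips with 20 to 120 N. Pads are 22 mm wide; open, the fingers measure 114 mm over their backs; the gripper's body (76 mm by 85 mm) begins 54 mm behind the grasp point. The pads swing forward as they close: fully open they stand 13 mm farther back than shut.
Start: joints at [1.146, 0.259, 0.021, 1.334, 0, 1.418], TCP at [0.148, 0.53, 0.245] pointing down, gripper open.
Joint ranges: [-3.04, 3.04], [-0.91, 1.82], [-1.04, 1.36], [-1.92, 1.95], [-1.52, 1.45], [-3.14, 3.14]. Speed limits (rad/s): [2.22, 2.22, 2.79, 3.14, 3.14, 3.14].

## Interface

Orientations are given as a 3x3 rotation matrix whose columns are the frame's x, y, z axes.
In Python, from station import telemetry, viewer, order, ctrl gives the robot as it stands. The module is installed in compiled form; this text tells all that it offers.
- The arm moves only by the shell command python3 -m crank 'ROWS' [FORCE]. ROWS is JSON, one flat list of numbers, 7 for each row, row after row: the opening, from -1 (shut) to 1 (fully open), so that 0 is half open, then the shift along the tool's x, y, z in m, then the turn, a rotation vector about the tool's x, y, z in degrees. A call has 1 to 12 rows; each row shifts and turns the commanded pose from where the row before left it, along the tool's axes as they then stand; what a row does not reach is not made up. A row lasts 1/8 s, in which the tool goes at most 62.5 mm and 10.7 degrees, less where a joint would pass 70% of its speed; a pose out of reach is approached as far as the arm can. A call with a gripper value outside its range is refused whole. The fingers move at their own pace and stop on an object; FORCE is the grip in N (left out, the last holds). Time passes only in rows, so rows that do not move let the fingers close. It gives the time, the measured TCP pose, the force, the opening and the grip force at its end, in the units of the state.
- telemetry.observe(): the state, without advancing time (a new reading comes with each control period).
- viewer.get_image(name): name is "side" or "top" or "wrist"; returns a dict with "image" (400x640x3 uint8, red, green, blue), "vfov" (degrees; the focal length in pixels is half the picture's height over the tangent of half this angle, whatever the lens; pixels are square), "cx", "cy" (the principal point, pixels), "R" (3x3) and "t" (3): a world point X has camera coordinates R X + t. Camera axes: x right, y down, z forward; pixel columns grow to the right and rows downward; lengths in m; the calibration is good to about 2 mm. A picture is of the moment at which its call begins. There is no depth.
- order.finish_job(): hands the job in; it is judged then, once.
The state is a dict: "time_s": time; "qpos": joint angles; "joint_vel": joint speeds; "joint_torque": joint torques, N m; "ee_pos": TCP position; "orientation": TCP orientation; "force": force on the tool from outside, world axes, zero at the start; "moment": the same for the moment, N m; "width": opening from 0.0 (shut) to 1.0 (fully open); "grasp_force": force on a finger pad.
Only numpy, scipy, OpenCV 4.12 (cv2) and the standard library are available. Lean on these libraries where they do the work, as an engineer would, in place of code of your own. Each camera call takes 0.05 s, during which the arm holds its last target. There are 200 camera calls.

## Working session

There is one attempt and no reset: what is moved stays moved. The work goes in short steps, Python scripts to look and compute and a shell command to move; the robot and the scene stay as the last step left them, time stands still between calls to the robot, and variables do not carry over. Pictures are saved under pics/ and viewed, at most 10 in all, crops included, and the job is handed in when it is done.

```bash
mkdir -p pics; python3 - <<'E'
from station import telemetry, viewer, ctrl
import cv2, pickle
s=telemetry.observe(); print(s['time_s'],s['ee_pos'],s['orientation'],s['width'],ctrl.tip_extent)
d={}
for n in("top","side"):
    g=viewer.get_image(n); d[n]=g; cv2.imwrite(f"pics/{n}0.png",g["image"][:,:,::-1]); print(n,g["vfov"],g["cx"],g["cy"],g["R"],g["t"])
pickle.dump(d,open("im0.pkl","wb"))
E
```

```text
0.0 [0.14751813 0.52956014 0.24466378] [[-9.63301793e-01  2.68420055e-01 -5.73771888e-04]
 [ 2.68420578e-01  9.63301021e-01 -1.23904068e-03]
 [ 2.20131679e-04 -1.34758229e-03 -9.99999068e-01]] 1.000349632190832 0.014
top 55.45386127196738 320.4237197971754 196.31368085929012 [[-0.00954537 -0.99974454  0.02048738]
 [-0.99030047  0.00661113 -0.13878496]
 [ 0.13861407 -0.02161341 -0.9901106 ]] [0.01533273 0.5577629  1.33702748]
side 53.13309877867122 317.1396045776428 197.05368746582408 [[ 0.88186963 -0.4712332  -0.01565949]
 [-0.27940283 -0.49554715 -0.8224154 ]
 [ 0.37978942  0.72963847 -0.56867187]] [-0.462775    0.28245865  1.43507038]
```

View pics/top0.png

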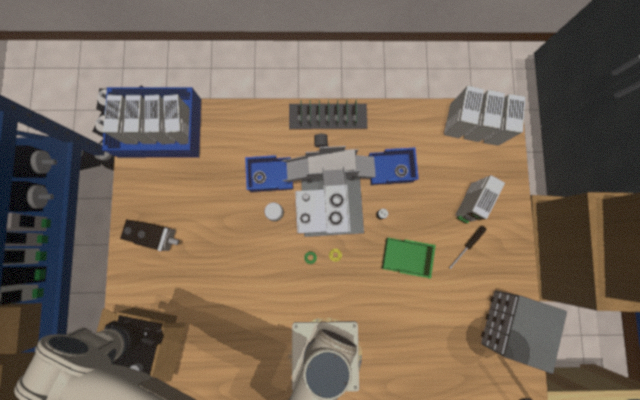

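View pics/side0.png

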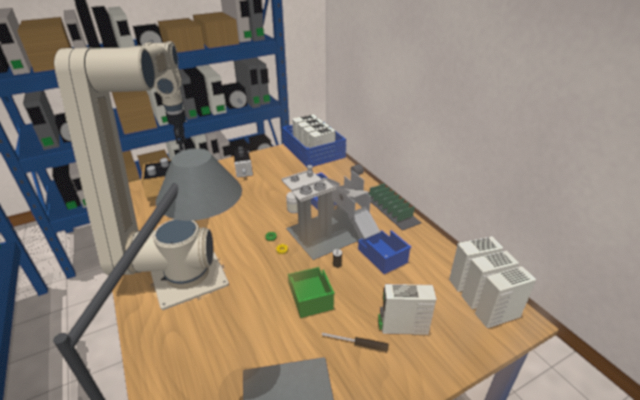

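Top view: the bearings look to be at (337,200) front and (336,217) rear on the ledge. The lookalikes are the green ring (310,257) and yellow ring (335,255) on the bench, the small bearing and gauge on the shelf (306,197)/(305,218), the sorted bearings in the bins (260,177) and (402,170), and the green bin (409,257). I'll check in a close crop.

```bash
python3 - <<'E'
import cv2, numpy as np
a=cv2.imread("pics/top0.png")[140:245,240:425]; b=cv2.imread("pics/side0.png")[155:275,270:415]
a=cv2.resize(a,None,fx=4.3,fy=4.3,interpolation=cv2.INTER_CUBIC); cv2.imwrite("pics/ctop.png",a)
b=cv2.resize(b,None,fx=5,fy=5,interpolation=cv2.INTER_CUBIC); cv2.imwrite("pics/cside.png",b)
E
```

```text
(no output)
```

View pics/ctop.png

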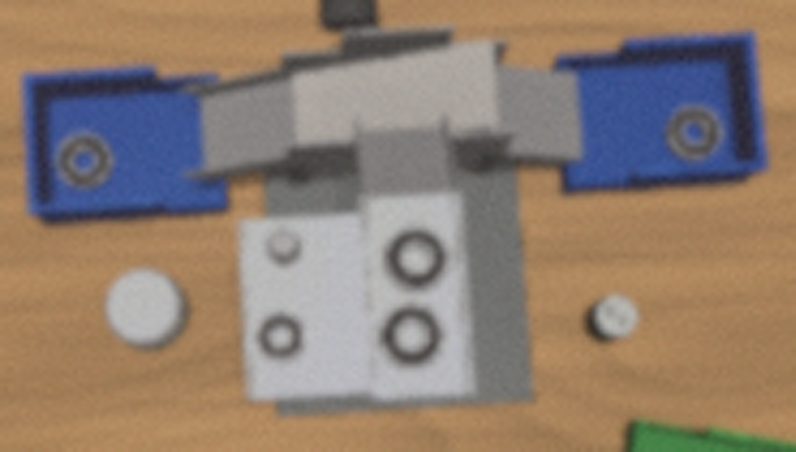

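View pics/cside.png

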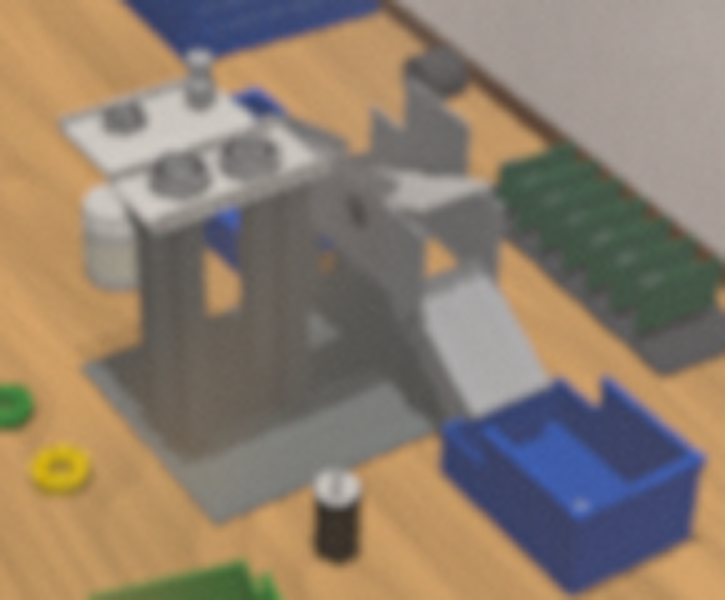

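The crops confirm the layout. The bearings are at crop (415,258) front and (411,335) rear. The counterweight leans left, at crop (348,10), and the lit plate end at right, crop (500,90), is raised. So the right end is up, the gate feeds left now, and I press the right end. Next I fit the station pose.

```bash
cat > h.py <<'E'
import numpy as np
def proj(g,X):
    c=np.asarray(X)@g["R"].T+g["t"]; f=200/np.tan(np.radians(g["vfov"])/2)
    return c[...,:2]/c[...,2:]*f+[g["cx"],g["cy"]]
def ray(g,uv,z):
    f=200/np.tan(np.radians(g["vfov"])/2); d=g["R"].T@np.array([(uv[0]-g["cx"])/f,(uv[1]-g["cy"])/f,1]); o=-g["R"].T@g["t"]
    return o+d*(z-o[2])/d[2]
def st(p,X):
    c,s=np.cos(p[2]),np.sin(p[2]); X=np.asarray(X)/1000.
    return np.stack([p[0]+c*X[...,0]-s*X[...,1],p[1]+s*X[...,0]+c*X[...,1],X[...,2]],-1)
E
python3 - <<'E'
from h import *; import pickle
from scipy.optimize import least_squares
d=pickle.load(open("im0.pkl","rb"))
T=lambda u,v:(u/4.3+240-.4,v/4.3+140-.4); S=lambda u,v:(u/5+270-.4,v/5+155-.4)
obs=[("top",T(240,220),(-5,122,229)),("top",T(250,400),(-135,122,229)),("top",T(474,395),(-140,-34,238)),("top",T(462,193),(6,-34,238)),
("side",S(60,125),(-135,122,229)),("side",S(155,232),(-140,-34,233)),("side",S(335,155),(6,-34,238))]
r=least_squares(lambda p:np.concatenate([proj(d[n],st(p,X))-uv for n,uv,X in obs]),[.5,0,0],loss="soft_l1")
p=r.x; print(p,np.degrees(p[2])); print(np.round([proj(d[n],st(p,X))-uv for n,uv,X in obs],1))
c,s=np.cos(p[2]),np.sin(p[2])
inv=lambda w:np.round(((w[:2]-p[:2])@np.array([[c,-s],[s,c]]))*1000,1)
for nm,a,b in(("front",(415,258),(250,155)),("rear",(411,335),(180,175))):
    for w in(ray(d["top"],T(*a),.243),ray(d["side"],S(*b),.243)): print(nm,w,inv(w))
print("gate end",st(p,(95,-69,190)),"ledge",st(p,(6,0,229)))
for n in d: print(n,np.round(proj(d[n],st(p,[(95,-73,190),(62,-80,190),(128,-80,190),(66,0,182),(154,-36,225),(154,36,225)])),1).tolist())
E
```

```text
[ 0.56035401 -0.03204781  0.04811732] 2.756919438926344
[[ 1.  -0.1]
 [ 0.7 -0.1]
 [-0.3 -0.4]
 [-0.7 -0.5]
 [-0.   0.6]
 [-0.4 -1.4]
 [-1.6  0.7]]
front [ 0.51875605 -0.03284727  0.243     ] [-41.6   1.2]
front [ 0.51762421 -0.04054916  0.243     ] [-43.1  -6.4]
rear [ 0.46365977 -0.02916316  0.243     ] [-96.4   7.5]
rear [ 0.46103945 -0.0389522   0.243     ] [-99.5  -2.1]
gate end [ 0.65856287 -0.09639856  0.19      ] ledge [ 0.56634707 -0.03175921  0.229     ]
top [[355.1, 159.1], [358.0, 168.8], [356.5, 149.1], [333.3, 169.4], [343.5, 139.0], [321.0, 140.2]]
side [[360.4, 194.9], [354.2, 198.5], [368.5, 193.2], [343.0, 189.8], [367.6, 178.1], [356.6, 170.0]]
```

```bash
python3 -m crank '[-1,0,0,-0.05,0,0,-6.1, -1,0,0,-0.05,0,0,-6.1, -1,0,0,-0.05,0,0,-6.1, -1,-0.03,-0.04,0,0,0,0, -1,-0.03,-0.04,0,0,0,0, -1,-0.03,-0.04,0,0,0,0, -1,-0.03,-0.04,0,0,0,0, -1,-0.03,-0.04,0,0,0,0, -1,-0.03,-0.04,0,0,0,0, -1,-0.03,-0.04,0,0,0,0, -1,-0.03,-0.04,0,0,0,0, -1,-0.03,-0.04,0,0,0,0]' 40
python3 -m crank '[-1,-0.03,-0.04,0,0,0,0, -1,-0.03,-0.04,0,0,0,0, -1,-0.03,-0.04,0,0,0,0, -1,-0.03,-0.04,0,0,0,0, -1,0,0,0,0,0,0, -1,0,0,0,0,0,0]'
python3 - <<'E'
from station import telemetry,viewer,ctrl
import cv2,pickle
g=viewer.get_image("wrist"); s=telemetry.observe(); print(s['qpos'],s['orientation'],ctrl.tip_extent,g['vfov'])
pickle.dump(g,open("w1.pkl","wb")); cv2.imwrite("pics/w1.png",g["image"][:,:,::-1])
E
```

```text
time_s: 1.6
ee_pos: [0.4352, 0.1816, 0.3951]
orientation: [[-0.999, -0.047, -0.0], [-0.047, 0.999, -0.0], [0.0, -0.0, -1.0]]
force: [0.3, 0.6, -0.6]
width: -0.003
grasp_force: 0.0
time_s: 2.35
ee_pos: [0.5618, 0.029, 0.3949]
orientation: [[-0.999, -0.047, -0.001], [-0.047, 0.999, 0.0], [0.001, 0.0, -1.0]]
force: [0.1, 0.3, 0.5]
width: 0.002
grasp_force: 0.0
[-9.68797932e-02  2.89785135e-01  4.43449829e-01  1.72474096e+00
  1.84108947e-04 -1.44804696e-01] [[-9.98851790e-01 -4.79065048e-02 -2.60816346e-04]
 [-4.79065602e-02  9.98851799e-01  2.10323516e-04]
 [ 2.50441012e-04  2.22576835e-04 -9.99999944e-01]] 0.014 58.731811927820985
```

View pics/w1.png

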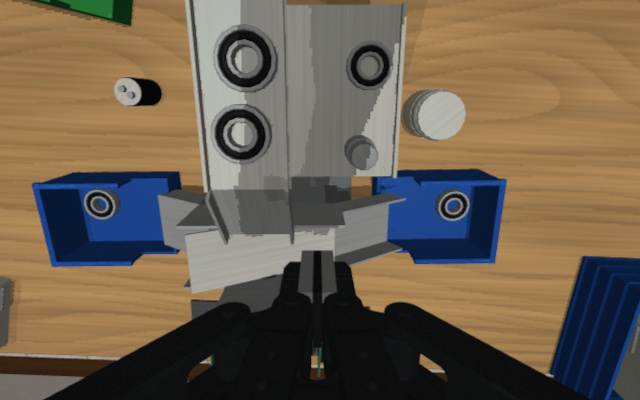

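The wrist view (image left is station right, top is towards the robot) shows the rear bearing at (244,60), the front one at (242,133) and the ledge end line around row 190. The plate's image-left end (190,260) is larger and covers the outlet, so it is the raised one. The fingers are shut. I refine with these points.

```bash
python3 - <<'E'
from h import *; import pickle
g=pickle.load(open("w1.pkl","rb")); p=[.56035,-.03205,.0481]
c,s=np.cos(p[2]),np.sin(p[2]); inv=lambda w:np.round(((w[:2]-p[:2])@np.array([[c,-s],[s,c]]))*1000,1)
for n,uv,z in(("rear",(245,58),.243),("front",(241,133),.243),("shelf corner -5,122",(397,178),.229),("rail end r 6,-34",(206,191),.238),("rail end l 6,34",(291,191),.238),("plate tip",(187,234),.19),("plate tip far",(190,292),.19)):
    w=ray(g,uv,z); print(n,np.round(w,4),inv(w))
E
```

```text
rear [ 0.4651 -0.0295  0.243 ] [-95.1   7.1]
front [ 0.5198 -0.0333  0.243 ] [-40.5   0.7]
shelf corner -5,122 [0.5532 0.0959 0.229 ] [ -1.  128.2]
rail end r 6,-34 [ 0.5696 -0.0643  0.238 ] [  7.7 -32.7]
rail end l 6,34 [0.5663 0.0066 0.238 ] [ 7.8 38.3]
plate tip [ 0.6291 -0.1004  0.19  ] [ 65.4 -71.6]
plate tip far [ 0.6955 -0.1012  0.19  ] [131.7 -75.6]
```

```bash
python3 -m crank '[-1,-0.0317,-0.0396,0,0,0,0, -1,-0.0317,-0.0396,0,0,0,0, -1,-0.0317,-0.0396,0,0,0,0, -1,0,0,0,-10,0,0, -1,0,0,0,-10,0,0, -1,0,-0.011,0.031,0,0,0, -1,0,-0.011,0.031,0,0,0, -1,0,-0.011,0.031,0,0,0, -1,0,-0.011,0.031,0,0,0, -1,0,-0.011,0.031,0,0,0, -1,0,0,0,0,0,0, -1,0,0,0,0,0,0]'
python3 - <<'E'
from station import viewer
import cv2
g=viewer.get_image("side")["image"][150:240,320:420,::-1]
cv2.imwrite("pics/s2.png",cv2.resize(g,None,fx=6,fy=6,interpolation=cv2.INTER_CUBIC))
E
```

```text
time_s: 3.9
ee_pos: [0.6589, -0.0801, 0.2208]
orientation: [[-0.999, -0.046, 0.001], [-0.043, 0.941, 0.337], [-0.017, 0.336, -0.942]]
force: [-0.0, -0.3, 1.3]
width: 0.0
grasp_force: 0.0
```

View pics/s2.png

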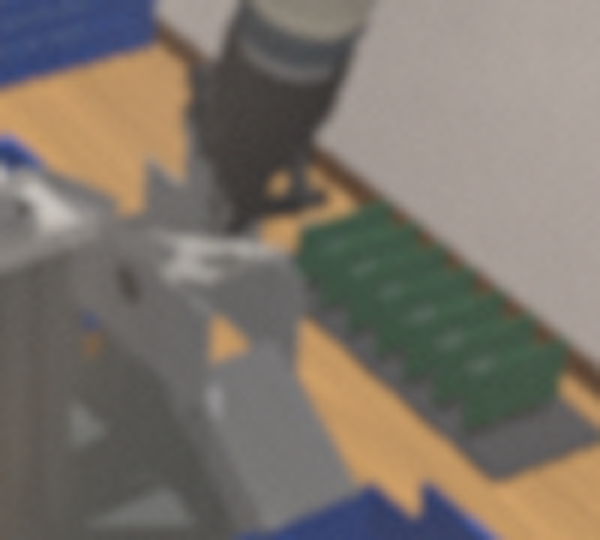

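The shut fingertip is just above the raised right plate end, at crop (235,225). The plate is still up and the counterweight is clear. Now I press.

```bash
python3 -m crank '[-1,0,-0.008,0.006,0,0,0, -1,0,-0.0027,0.0075,0,0,0, -1,0,-0.0027,0.0075,0,0,0, -1,0,-0.0027,0.0075,0,0,0, -1,0,-0.0027,0.0075,0,0,0]'
python3 -m crank '[-1,0,-0.0027,0.0075,0,0,0, -1,0,-0.0027,0.0075,0,0,0, -1,0,0,0,0,0,0, -1,0,0,0,0,0,0]'
```

```text
time_s: 4.58
ee_pos: [0.6595, -0.0863, 0.178]
orientation: [[-0.999, -0.045, -0.0], [-0.042, 0.94, 0.337], [-0.015, 0.337, -0.941]]
force: [0.1, 0.3, 0.2]
width: 0.001
grasp_force: 0.4
time_s: 5.08
ee_pos: [0.6598, -0.0864, 0.1629]
orientation: [[-0.999, -0.045, -0.0], [-0.042, 0.94, 0.337], [-0.015, 0.337, -0.941]]
force: [0.1, 0.5, -0.3]
width: -0.004
grasp_force: 0.0
```

```bash
python3 -m crank '[-1,0,0.017,-0.047,0,0,0, -1,0,0.017,-0.047,0,0,0, -1,0,0.017,-0.047,0,0,0, -1,0,0.017,-0.047,10,0,0, -1,0,0,0,10,0,0, -1,0.05,0.008,0,0,0,0, -1,0.05,0.008,0,0,0,0, -1,0.05,0.008,0,0,0,0, -1,0.05,0.008,0,0,0,0, -1,0.05,0.008,0,0,0,0, -1,0,0,0,0,0,0, -1,0,0,0,0,0,0]'
python3 - <<'E'
from station import viewer
from h import *
import cv2
g=viewer.get_image("side")["image"][150:240,270:410,::-1]; 
g=cv2.resize(g,None,fx=4,fy=4,interpolation=cv2.INTER_CUBIC)
t=cv2.resize(viewer.get_image("top")["image"][130:200,280:380,::-1],None,fx=5.6,fy=3.4,interpolation=cv2.INTER_CUBIC)
cv2.imwrite("pics/s3.png",np.vstack([g,t]) if g.shape[1]==t.shape[1] else g)
E
```

```text
time_s: 6.58
ee_pos: [0.4056, -0.0566, 0.3594]
orientation: [[-0.999, -0.042, 0.017], [-0.042, 0.999, -0.005], [-0.017, -0.006, -1.0]]
force: [0.3, -0.4, 0.3]
width: -0.005
grasp_force: 0.0
```

View pics/s3.png

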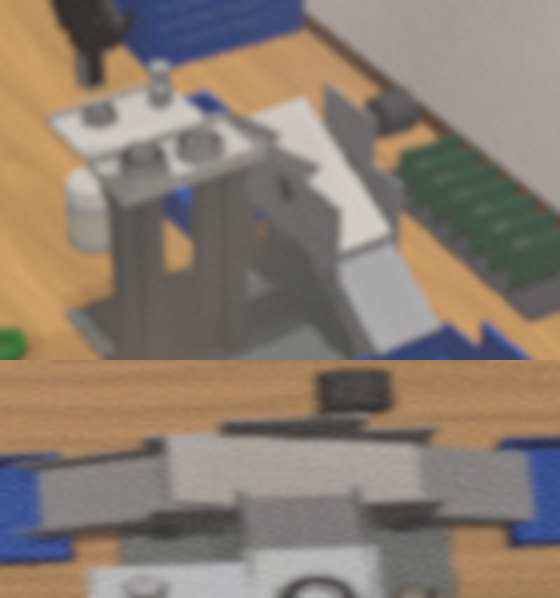

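The gate has flipped: the plate now slopes continuously into the right outlet, at crop (370,240), and the counterweight leans right at (390,110). Bearings, gauge and small bearing are undisturbed. Next I line up behind the rear bearing and lower.

```bash
python3 -m crank '[-1,0,0.020,0,0,1,-0.3, -1,0,0,0.037,0,0,0, -1,0,0,0.037,0,0,0, -1,0,0,0.037,0,0,0, -1,0,0,0,0,0,0, -1,0,0,0,0,0,0]'
python3 - <<'E'
from station import viewer
import cv2
g=viewer.get_image("wrist")["image"][:,:,::-1]
cv2.imwrite("pics/w4.png",g)
E
```

```text
time_s: 7.42
ee_pos: [0.4052, -0.0373, 0.2486]
orientation: [[-0.999, -0.047, -0.002], [-0.047, 0.999, -0.006], [0.002, -0.005, -1.0]]
force: [0.7, 0.3, 0.3]
width: 0.002
grasp_force: 0.0
```

View pics/w4.png

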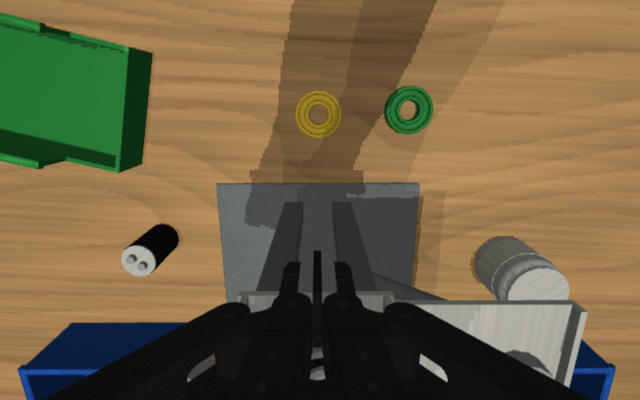

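The finger (col 318) is centred between the ledge rails (cols 243 and 393) and behind the rear bearing. I push slowly along station +x.

```bash
python3 -m crank '[-1,-0.009,0,0,0,0,0, -1,-0.009,0,0,0,0,0, -1,-0.009,0,0,0,0,0, -1,-0.009,0,0,0,0,0, -1,-0.009,0,0,0,0,0, -1,-0.009,0,0,0,0,0, -1,-0.009,0,0,0,0,0, -1,-0.009,0,0,0,0,0, -1,-0.009,0,0,0,0,0, -1,-0.009,0,0,0,0,0, -1,-0.009,0,0,0,0,0, -1,-0.009,0,0,0,0,0]'
python3 -m crank '[-1,0,0,0,0,0,0, -1,0,0,0,0,0,0, -1,0,0,0,0,0,0, -1,0,0,0,0,0,0]'
python3 - <<'E'
from station import viewer
import cv2
g=viewer.get_image("side")["image"][140:280,270:420,::-1]
cv2.imwrite("pics/s5.png",cv2.resize(g,None,fx=4.2,fy=4.2,interpolation=cv2.INTER_CUBIC))
E
```

```text
time_s: 8.98
ee_pos: [0.5127, -0.0319, 0.2473]
orientation: [[-0.999, -0.047, -0.002], [-0.047, 0.999, -0.005], [0.003, -0.005, -1.0]]
force: [0.6, 0.5, 0.8]
width: 0.001
grasp_force: 0.2
time_s: 9.48
ee_pos: [0.5119, -0.032, 0.2475]
orientation: [[-0.999, -0.047, -0.002], [-0.047, 0.999, -0.005], [0.002, -0.005, -1.0]]
force: [-0.3, -0.3, 0.4]
width: -0.006
grasp_force: 0.0
```

View pics/s5.png

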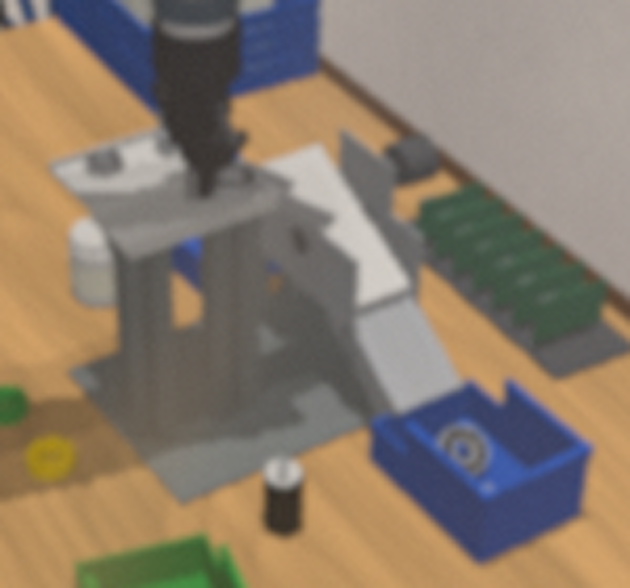

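The front bearing is in the right bin, at crop (461,450). The rear one is still on the ledge in front of the finger, at (240,180). I push on about 28 mm, stop, and look before doing more.

```bash
python3 -m crank '[-1,-0.008,0,0,0,0,0, -1,-0.008,0,0,0,0,0, -1,-0.007,0,0,0,0,0, -1,-0.005,0,0,0,0,0, -1,0,0,0,0,0,0]'
python3 -m crank '[-1,0.02,0,0,0,0,0, -1,0.02,0,-0.03,0,0,0, -1,0,0,-0.05,0,0,0, -1,0,0,-0.05,0,0,0, -1,0.04,0,-0.02,0,0,0, -1,0.04,0,0,0,0,0, -1,0,0,0,0,0,0, -1,0,0,0,0,0,0, -1,0,0,0,0,0,0, -1,0,0,0,0,0,0]'
python3 - <<'E'
from station import viewer
import cv2, numpy as np
g=viewer.get_image("side")["image"][150:270,270:415,::-1]
g=cv2.resize(g,(520,430),interpolation=cv2.INTER_CUBIC)
t=viewer.get_image("top")["image"][140:240,360:425,::-1]
cv2.imwrite("pics/s6.png",np.hstack([g,cv2.resize(t,(280,430),interpolation=cv2.INTER_CUBIC)]))
E
```

```text
time_s: 10.15
ee_pos: [0.5404, -0.0306, 0.247]
orientation: [[-0.999, -0.047, -0.003], [-0.047, 0.999, -0.005], [0.003, -0.005, -1.0]]
force: [-0.8, 0.2, 0.4]
width: -0.004
grasp_force: 0.0
time_s: 11.4
ee_pos: [0.4211, -0.0355, 0.3971]
orientation: [[-0.999, -0.048, -0.003], [-0.048, 0.999, -0.005], [0.004, -0.005, -1.0]]
force: [0.2, -0.0, 0.4]
width: 0.001
grasp_force: 0.0
```

View pics/s6.png

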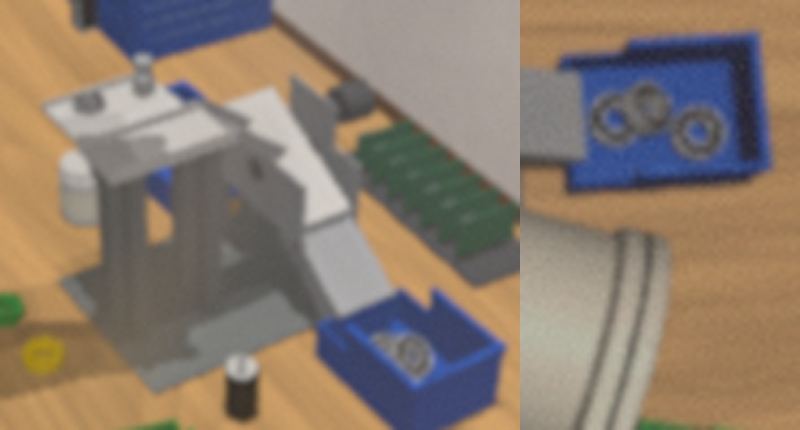

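The right bin now holds three bearings, the earlier one and both of ours, at (615,118), (650,108) and (698,132). The ledge is empty, the bystanders stand where they were, and the arm is clear.

```bash
python3 -c "
from station import order; print(order.finish_job())"
```

```text
the job is handed in; nothing more can be done
None
```

I pressed the gate's raised right end down so it now feeds the right chute, then pushed both bearings off the ledge; they slid into the right bin on their own, and I handed the job in at about 11.5 s, with nothing else seen to have moved.

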